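Extend the drain arm one hole and hang the dip basket on it

ROBOT

A 6-joint arm with a two-finger parallel gripper is mounted at the origin on the work surface. World frame = base frame: x ahead of the robot, y to its left, z up, the work surface at z = 0. Lengths are in m, angles in degrees, forces in N, time in s.
With the tool pointing down it reaches from about 0.25 to 0.85 m from the base axis. Payload 12.5 kg.
Tool frame: the origin (TCP) lies between the finger pads; the fingertips stand 8 mm ahead of it and the grasp point (between the pads) lies 11 mm behind it; x points along the fingers, y is the direction in which the jaws open and shut, and the axes are right-handed (so a half turn about x gives the same grasp; the last joint's range is limited). The gripper opens to 93 mm and grips with 3 to 60 N. Pads are 15 mm wide; open, the fingers measure 128 mm over their backs; the gripper's body (75 mm by 188 mm) begins 65 mm behind the grasp point.
Start: joints at [-79.446, 20.094, 94.641, -0, 65.266, -4.847], TCP at [0.146, -0.53, 0.227] pointing down, gripper open.
Joint ranges: [-157.81, 157.81], [-45, 120.19], [0.68, 151.7], [-89.99, 269.99], [4.06, 180], [-164.3, 164.3]. Speed limits (degrees/s): [127.2, 127.2, 159.86, 180, 180, 180].

INTERFACE

Orientations are given as a 3x3 rotation matrix whose columns are the frame's x, y, z axes.
In Python, from bench import get_obs, read_camera, finish_job, recognise, outline_of, pinpoint gives the robot as it stands.
- The arm moves only by the shell command python3 -m creep 'ROWS' [FORCE]. ROWS is JSON, a list of rows, each a list of 5 numbers: the shift along the tool's x, y, z each as a share of 0.1 m, from -1 to 1, then the turn about the tool's x as a share of 1.5 rad, from -1 to 1, then the finger opening in mm, from 0 to 93. A call has 1 to 5 rows; each row is the pose to reach, as a shift and turn from the pose commanded when the call began, along the tool's axes at that moment; what a row does not reach only later rows make up. A row lasts 1/10 s, in which the tool goes at most 50 mm and 8.59 degrees, less where a joint would pass 70% of its speed; a pose out of reach is approached as far as the arm can. A call with a number of a shift or a turn outside -1 to 1 is refused whole. A call with a gripper value outside its range is refused whole. The fingers move at their own pace and stop on an object; FORCE is the grip in N (left out, the last holds). Time passes only in rows, so rows that repeat a pose let the fingers close. It gives the time, the measured TCP pose, the force and the opening at its end, in the units of the state.
- get_obs(): the state, without advancing time (a new reading comes with each control period).
- read_camera(name): name is "scene" or "side" or "wrist"; returns a dict with "img" (420x560x3 uint8, blue, green, red), "fx", "fy", "cx", "cy" (pixels), "R" (3x3) and "t" (3): a world point X has camera coordinates R X + t. Camera axes: x right, y down, z forward; pixel columns grow to the right and rows downward; lengths in m; the calibration is good to about 2 mm. A picture is of the moment at which its call begins. There is no depth.
- finish_job(): hands the job in, once; it reports no verdict.
Trained networks look in a picture, given as the dict that the camera call returned (one of the last four; its "shot" number tells which), for a name from the list of things; names that differ only in an ending like _2 or _b are one class to them, and where a whole thing is asked for, a point or a joint stands for the part that bears it (a point fixed in the world has none). Each returns a list of dicts, best first, with "p" (0 to 1); they miss things now and then, are a little off and sometimes report something else, mostly with a low value. They report only what shows in the picture. A call takes as long as a camera call. They do not tell look-alikes from the thing itself.
- recognise(picture, label): "xyz" ([x, y, z] in m, in world coordinates, good to about 4 mm: the middle of the surface that is visible of it).
- outline_of(picture, label): "pixels" (420x560 bool, what is visible of it).
- pinpoint(picture, label): "xyz" ([x, y, z] in m, in world coordinates, good to about 4 mm: a listed point, or the origin of a listed thing).
The state is a dict: "clock": time; "joint_pos": joint angles; "joint_vel": joint speeds; "joint_efforts": joint torques, N m; "tcp_pos": TCP position; "ee_rot": TCP orientation; "force": force on the tool from outside, world axes, zero at the start; "moment": the same for the moment, N m; "finger_gap": finger opening in m.
Only numpy, scipy, OpenCV 4.12 (cv2) and the standard library are available. Lean on these libraries where they do the work, as an engineer would, in place of code of your own. Each camera call takes 0.05 s, during which the arm holds its last target.

TASK

The drain arm is one hole too short for its drip tray: press the orange thumb button on its collar, slide the collar away from the post and let the button pop up in the very next hole. Then hang the dip basket by its handle on both prongs of the arm's twin hook, so that it hangs free over the tray. Keep the basket upright on the way, and leave the two bottles and the tape dispenser where they stand.

Things in the scene. Friction and masses are not known exactly. Their poses are not given: they have to be found in the camera images.
- stand: Fixed drain-arm stand: 110 mm square flange screwed to the bench, 32 mm aluminium post, black 50 mm clamp head. A fixed level 25 mm tube runs from the head along this frame's -y; its axis is 215 mm above the bench. Origin: centre of the flange on the bench; x is across the arm. Place and yaw vary.
- drain_arm (a joint): Travel in m of the arm's sliding outer section (30 mm tube, 100 mm grey collar at the post end, twin hook at the far end) away from the post. Detent holes at -0.050, 0, 0.050, 0.100, play 1.5 mm either way; it starts latched at 0. Friction 2 N, about 4 N with the pin riding between holes; it stays where left. Latched, it stands a 20 N push.
- button (a joint): How far the sprung orange button is pressed down, m. 0: popped up, pin in a hole. Beyond 0.005 the pin is clear of its hole; 0.0065: stop. Takes 2 N at first, 4 N at the stop. Between holes it stays 0.005 down by itself and springs up at a hole. Held pressed, it cannot catch: let it up once the arm has moved 10 mm, then slide on.
- button_top (a point): Top centre of the orange thumb button, 26 x 26 mm, facing up, 247 mm above the bench when up. Axes as the stand; moves with the arm and the button. 17 mm from here on its outward side (-y) stands the collar's grey thumb stop, 40 mm wide, top 11 mm above the raised button: a fingertip over the button can push the arm out by it. On its other sides the collar is at least 10 mm lower.
- hook_seat (a point): Where the middle of the handle bar lies when hung: in the dip midway between two prongs (8 mm steel rod, 70 mm apart along x), 257 mm above the bench. Axes as the stand; moves with the arm. Prong tips stand 28 mm further out (-y), tops 18 mm above this point; the arm's end block starts 35 mm away on the post side, underside 60 mm below. Bring the bar in over the tips, basket below the arm.
- basket_grip (a point): Middle of the handle bar of the loose dip basket: straight level 10 mm steel bar, 124 mm long along x, 175 mm above the basket's base. Its legs (8 mm) stand at x = +-62 mm. The wire basket is 130 (x) x 84 (y) x 60 mm high; its three small bottles stay in it; about 0.3 kg in all. Stands on the bench at the start; place and yaw vary.
- tray: Fixed white drip tray, 200 (x) x 140 (y) x 18 mm high, lying under the place where the hook comes with the arm at 0.050. Origin: centre of its underside; axes as the stand.
- wash_mid (a point): Wash bottle (bystander), 68 mm diameter, 185 mm high with its bent spout. The point is on its axis, 65 mm above its base.
- sample_mid (a point): White sample bottle (bystander), 68 mm diameter, 125 mm high. The point is its centre.
- tape_mid (a point): Blue tape dispenser (bystander), 62 (x) x 150 (y) x 90 mm high. The point is on its middle, 40 mm above its base.
Mind the look-alikes: they are no part of the job. There is more than one size of the part that bears basket_grip; the job needs the smallest.

How it is judged:
By the outcome, as a careful person would: the job done as asked, in the order asked, and still so for the second after the job is handed in, with the robot touching nothing.
It also fails if it takes over 72 s, if anything falls off the work surface, if the arm or the gripper's body presses on something with over 40 N, if the wrist force passes 120 N, or if a joint passes its speed limit or range.

## Working session

There is one attempt and no reset: what is moved stays moved. The work goes in short steps, Python scripts to look and compute and a shell command to move; the robot and the scene stay as the last step left them, time stands still between calls to the robot, and variables do not carry over. Pictures are saved under pics/ and viewed, and the job is handed in when it is done.

```bash
ls; mkdir -p pics
python3 - <<'E'
from bench import *
import cv2,numpy as np
o=get_obs();print(o['clock'],o['tcp_pos'],o['ee_rot'],o['force'],o['finger_gap'])
for n in ['scene','side']:
    p=read_camera(n);cv2.imwrite(f'pics/{n}0.png',p['img'])
    for l in ['stand','button_top','hook_seat','basket_grip','tray','wash_mid','sample_mid','tape_mid']:
        print(n,l,[(np.round(d['xyz'],3).tolist(),round(d['p'],2)) for d in pinpoint(p,l)][:4])
    print(-np.array(p['R']).T@np.array(p['t']))
E
```

```text
pics
0.0 [ 0.14603255 -0.52990855  0.22611907] [[-2.05525328e-04  2.65564848e-01 -9.64092978e-01]
 [ 1.12287781e-03 -9.64092329e-01 -2.65564908e-01]
 [-9.99999348e-01 -1.13713893e-03 -1.00051482e-04]] [-0.14973711 -0.87941955 -0.86983622] 0.09298611485352509
scene stand [([0.594, 0.284, -0.001], 0.63)]
scene button_top [([0.587, 0.148, 0.246], 0.49)]
scene hook_seat [([0.584, -0.022, 0.255], 0.65)]
scene basket_grip [([0.342, -0.017, 0.227], 0.8), ([0.27, -0.26, 0.23], 0.79), ([0.485, -0.304, 0.173], 0.71)]
scene tray [([0.579, -0.077, -0.002], 0.8)]
scene wash_mid [([0.371, 0.18, 0.061], 0.86)]
scene sample_mid [([0.738, 0.17, 0.063], 0.61), ([0.584, -0.024, 0.259], 0.31)]
scene tape_mid [([0.709, -0.295, 0.038], 0.92), ([0.592, 0.284, 0.0], 0.67)]
[ 1.62024299 -0.07952513  1.0817872 ]
side stand [([0.593, 0.286, -0.0], 0.78)]
side button_top [([0.59, 0.149, 0.25], 0.73)]
side hook_seat [([0.582, -0.025, 0.258], 0.57)]
side basket_grip [([0.482, -0.304, 0.172], 0.95), ([0.34, -0.018, 0.227], 0.87), ([0.272, -0.258, 0.23], 0.66)]
side tray [([0.584, -0.076, 0.002], 0.87), ([0.482, -0.302, 0.171], 0.7), ([0.593, 0.15, 0.248], 0.22)]
side wash_mid [([0.372, 0.179, 0.07], 0.62)]
side sample_mid [([0.746, 0.172, 0.062], 0.59)]
side tape_mid []
[0.48603496 0.61863239 0.90637077]
```

View pics/scene0.png

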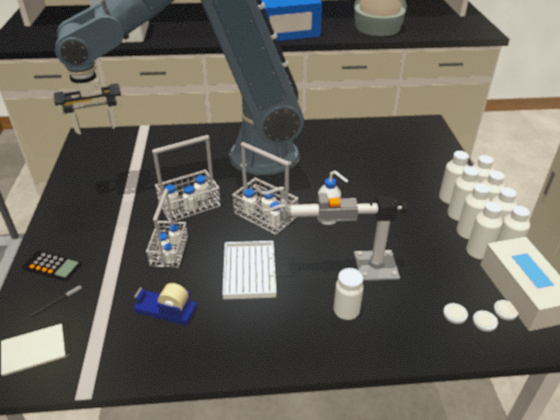

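View pics/side0.png

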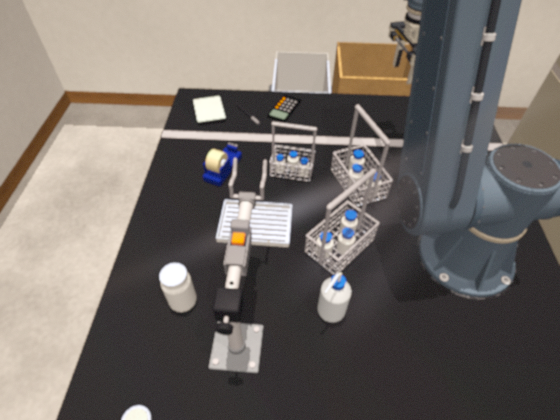

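The job basket is the smallest one, at about (0.484, −0.304) with its bar roughly along world x. In the scene picture that is the basket at pixel (167, 240), and in the side picture it is at (292, 160). The orange button shows at (335, 203) in the scene picture. First I'll lift and turn, with the fingers closed.

```bash
cat > h.py <<'E'
from bench import *
import numpy as np,cv2,sys
np.set_printoptions(precision=4,suppress=True)
def to(x,y,z,yaw=None):
    o=get_obs();R=np.array(o['ee_rot']);d=np.array([x,y,z])-o['tcp_pos']
    cy=np.degrees(np.arctan2(R[1,1],R[0,1]))
    print('clock',o['clock'],'tcp',np.array(o['tcp_pos']),'yaw_y',cy.round(2),'F',np.array(o['force']),'gap',o['finger_gap'])
    print('shift shares',(R.T@d/0.1),'turn share', None if yaw is None else -np.radians(yaw-cy)/1.5)
E
python3 -m creep '[[-0.4,0,0,-0.1,0],[-0.85,0,0,-0.2,0],[-0.85,0,0,-0.3,0],[-0.85,0,0,-0.4,0],[-0.85,0,0,-0.5,0]]' 10
python3 -m creep '[[0,0,0,-0.1,0],[0,0,0,-0.2,0],[0,0,0,-0.3,0],[0,0,0,-0.345,0],[0,0,0,-0.345,0]]' 10
python3 -c "
from h import *
to(.588,.149,.31,-2)"
```

```text
clock: 1.4
tcp_pos: [0.1461, -0.5302, 0.3119]
ee_rot: [[0.0, 0.855, -0.519], [-0.0, -0.519, -0.855], [-1.0, 0.0, 0.0]]
force: [0.5, 0.0, 0.9]
finger_gap: 0.0576
clock: 1.9
tcp_pos: [0.1461, -0.5302, 0.3116]
ee_rot: [[-0.0, 0.999, -0.034], [0.0, -0.034, -0.999], [-1.0, -0.0, -0.0]]
force: [0.1, -0.7, 0.0]
finger_gap: 0.0179
clock 1.9 tcp [ 0.1461 -0.5302  0.3116] yaw_y -1.93 F [ 0.0535 -0.6818  0.0229] gap 0.01794880515461076
shift shares [ 0.0165  4.1884 -6.9369] turn share 0.000863944705727545
```

```bash
for i in 1 2; do :; done
python3 -m creep '[[0,0.5,-0.3,0,0],[0,0.9,-0.6,0,0],[0,1,-1,0,0]]' >/dev/null
python3 -m creep '[[0,0.5,-0.3,0,0],[0,0.9,-0.6,0,0],[0,1,-1,0,0]]' >/dev/null
python3 -m creep '[[0,0.4,-0.4,0,0],[0,0.8,-0.8,0,0],[0,1,-1,0,0],[0,1,-1,0,0]]'
python3 - <<'E'
from h import *
to(.588,.149,.31,-2)
p=read_camera('wrist');cv2.imwrite('pics/w1.png',p['img'])
for l in ['basket_grip','hook_seat','tape_mid']:
  print(l,[(np.round(d['xyz'],4).tolist(),round(d['p'],2)) for d in pinpoint(p,l)][:4])
E
```

```text
clock: 2.9
tcp_pos: [0.4587, -0.2378, 0.3115]
ee_rot: [[0.001, 0.999, -0.033], [0.001, -0.033, -0.999], [-1.0, 0.001, -0.001]]
force: [0.1, 0.7, 0.4]
finger_gap: 0.0005
clock 2.9 tcp [ 0.4587 -0.2378  0.3115] yaw_y -1.88 F [0.1454 0.6569 0.4039] gap 0.0005045158154343028
shift shares [ 0.0186  1.1655 -3.9078] turn share 0.0014261892061783637
basket_grip [([0.2734, -0.2543, 0.2296], 0.79), ([0.4789, -0.3077, 0.174], 0.73)]
hook_seat []
tape_mid [([0.7096, -0.2972, 0.0398], 0.75)]
```

View pics/w1.png

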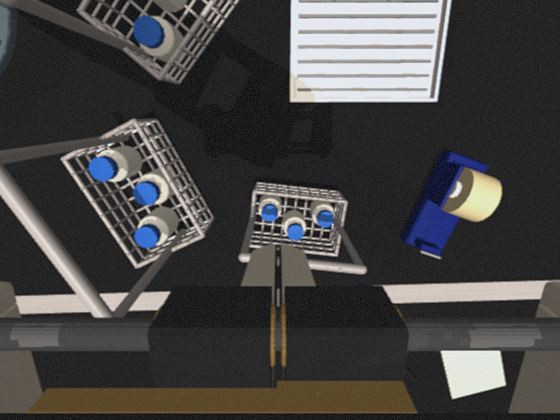

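The wrist picture shows the small basket under the fingers. Its bar runs from about (240, 258) to (365, 271), and the near tray edge from (290, 102) to (437, 102). I'll turn these pixels into positions.

```bash
cat >> h.py <<'E'
def ray(p,u,v,z):
    d=p['R'].T@np.array([(u-p['cx'])/p['fx'],(v-p['cy'])/p['fy'],1]);c=-p['R'].T@p['t'];return c+d*(z-c[2])/d[2]
def proj(p,X):
    q=np.array(p['R'])@np.array(X)+p['t'];return q[0]/q[2]*p['fx']+p['cx'],q[1]/q[2]*p['fy']+p['cy']
E
python3 - <<'E'
from h import *
p=read_camera('wrist')
a=ray(p,242,258,.175);b=ray(p,363,270,.175);print(a,b,(a+b)/2,np.linalg.norm(a-b),np.degrees(np.arctan2(*(b-a)[[1,0]])))
a=ray(p,291,101,.018);b=ray(p,437,101,.018);print(a,b,(a+b)/2,np.linalg.norm(a-b),np.degrees(np.arctan2(*(b-a)[[1,0]])))
E
python3 -m creep '[[0,0.2,-0.5,0,0],[0,0.5,-1,0,0],[0,0.5,-1,0,0]]' >/dev/null
python3 -m creep '[[0,0.2,-0.5,0,0],[0,0.5,-1,0,0],[0,0.5,-1,0,0]]'
python3 - <<'E'
from h import *
to(.588,.149,.31,-2)
p=read_camera('wrist');cv2.imwrite('pics/w2.png',p['img'])
for l in ['button_top','hook_seat','stand','tray']:
  print(l,[(np.round(d['xyz'],4).tolist(),round(d['p'],2)) for d in pinpoint(p,l)][:4])
E
```

```text
[ 0.4157 -0.3042  0.175 ] [ 0.5413 -0.3227  0.175 ] [ 0.4785 -0.3134  0.175 ] 0.126921809193973 -8.34906563287555
[ 0.4764 -0.148   0.018 ] [ 0.6754 -0.1554  0.018 ] [ 0.5759 -0.1517  0.018 ] 0.19908530938837493 -2.129075749607985
clock: 3.75
tcp_pos: [0.5642, -0.0424, 0.3115]
ee_rot: [[0.0, 0.999, -0.034], [0.001, -0.034, -0.999], [-1.0, 0.0, -0.001]]
force: [0.1, 0.1, 0.4]
finger_gap: 0.0009
clock 3.75 tcp [ 0.5642 -0.0424  0.3115] yaw_y -1.94 F [0.0655 0.11   0.3891] gap 0.0008525493526196117
shift shares [ 0.0164  0.1734 -1.9207] turn share 0.0007497548567875636
button_top []
hook_seat []
stand []
tray [([0.5785, -0.0766, 0.001], 0.83)]
```

View pics/w2.png

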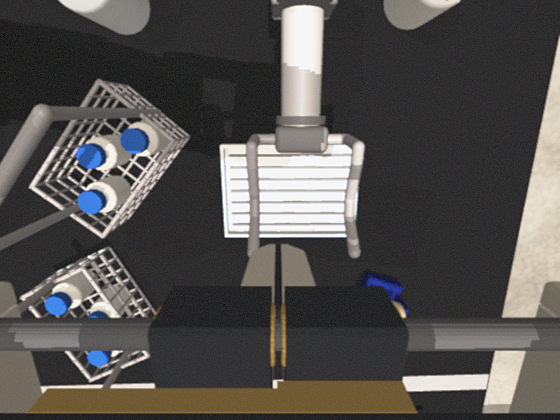

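```bash
python3 -m creep '[[0,0.1,-0.5,0,0],[0,0.1,-1,0,0],[0,0.1,-1,0,0]]'
python3 - <<'E'
from h import *
p=read_camera('wrist');cv2.imwrite('pics/w3.png',p['img'])
for l in ['button_top','hook_seat','stand','tray']:
  print(l,[(np.round(d['xyz'],4).tolist(),round(d['p'],2)) for d in pinpoint(p,l)][:4])
to(.588,.149,.31,-2)
E
```

```text
clock: 4.3
tcp_pos: [0.5762, 0.0578, 0.3118]
ee_rot: [[0.0, 0.999, -0.033], [0.001, -0.033, -0.999], [-1.0, 0.0, -0.001]]
force: [-0.9, -0.2, 0.9]
finger_gap: 0.0004
button_top [([0.5928, 0.1461, 0.2456], 0.8)]
hook_seat []
stand []
tray []
clock 4.55 tcp [0.5764 0.0535 0.3118] yaw_y -2.1 F [-0.5123  0.7045  0.3142] gap 0.00035635965582585163
shift shares [ 0.0173  0.0805 -0.9591] turn share -0.001131155465026302
```

View pics/w3.png

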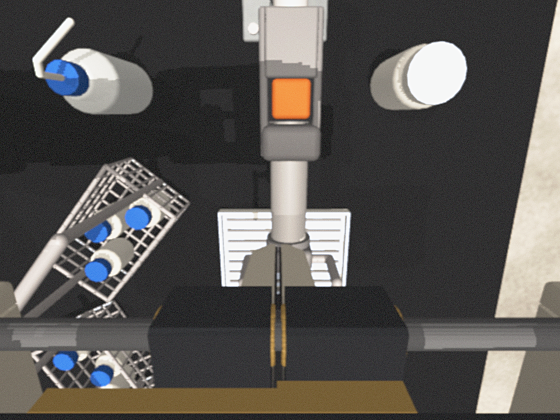

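The orange button is centred at about (291, 99), with the thumb stop just below it at (291, 143).

Run:
```python
from h import *
p=read_camera('wrist')
m=cv2.inRange(cv2.cvtColor(p['img'],cv2.COLOR_BGR2HSV),(5,150,150),(20,255,255))
m[280:]=0;k=cv2.moments(m,True);u,v=k['m10']/k['m00'],k['m01']/k['m00']
ys,xs=np.where(m);print(u,v,xs.min(),xs.max(),ys.min(),ys.max())
b=ray(p,u,v,.247);print(b)
print('edges',ray(p,u,ys.min(),.247),ray(p,u,ys.max(),.247))
to(b[0],b[1],.275,-2.1)
for n in ['scene','side']:
  p=read_camera(n);m=cv2.inRange(cv2.cvtColor(p['img'],cv2.COLOR_BGR2HSV),(5,150,150),(20,255,255))
  q=proj(p,b);u,v=map(int,q);w=np.zeros_like(m);w[v-15:v+15,u-15:u+15]=1;m=m*w;k=cv2.moments(m,True)
  if k['m00']:print(n,k['m00'],ray(p,k['m10']/k['m00'],k['m01']/k['m00'],.247))
```

```text
289.67571059431526 90.90439276485787 271 309 71 111
[0.5874 0.1469 0.247 ]
edges [0.5877 0.1591 0.247 ] [0.587 0.134 0.247]
clock 4.6 tcp [0.5765 0.0536 0.3117] yaw_y -2.1 F [ 0.4289 -0.2809  0.1599] gap 0.0003707719598219461
shift shares [ 0.3669  0.0749 -0.9362] turn share 3.069163885719009e-05
scene 84.0 [0.5978 0.1472 0.247 ]
side 154.0 [0.5862 0.1524 0.247 ]
```

```bash
python3 -m creep '[[0,0.05,-0.5,0,0],[0.2,0.075,-0.945,0,0],[0.4,0.075,-0.945,0,0],[0.48,0.075,-0.945,0,0],[0.48,0.075,-0.945,0,0]]'
python3 - <<'E'
from h import *
to(.587,.148,.249,-2.1)
for n in ['scene','side']:
  p=read_camera(n);q=proj(p,(.587,.148,.25));u,v=map(int,q)
  c=p['img'][v-60:v+60,u-80:u+80];cv2.imwrite(f'pics/{n}1.png',cv2.resize(c,None,fx=4,fy=4,interpolation=cv2.INTER_CUBIC))
E
```

```text
clock: 5.2
tcp_pos: [0.587, 0.1486, 0.2628]
ee_rot: [[-0.002, 0.999, -0.035], [-0.001, -0.035, -0.999], [-1.0, -0.002, 0.001]]
force: [0.0, -1.0, 0.8]
finger_gap: 0.0006
clock 5.2 tcp [0.587  0.1486 0.2628] yaw_y -2.02 F [ 0.0148 -0.9536  0.8102] gap 0.0006041261869068902
shift shares [0.1381 0.0004 0.0057] turn share 0.0009162602211821516
```

View pics/side1.png

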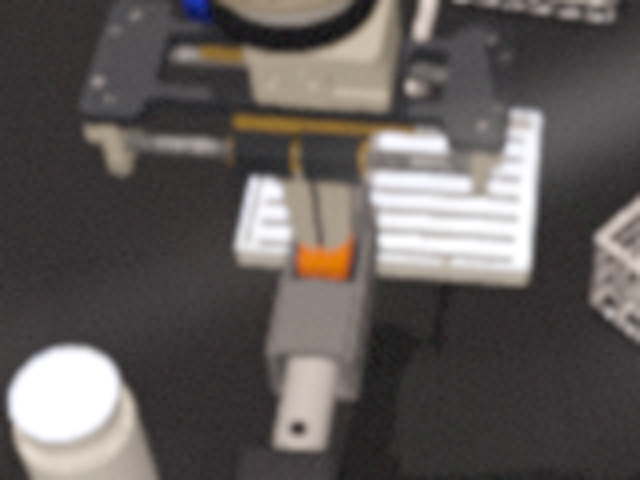

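View pics/scene1.png

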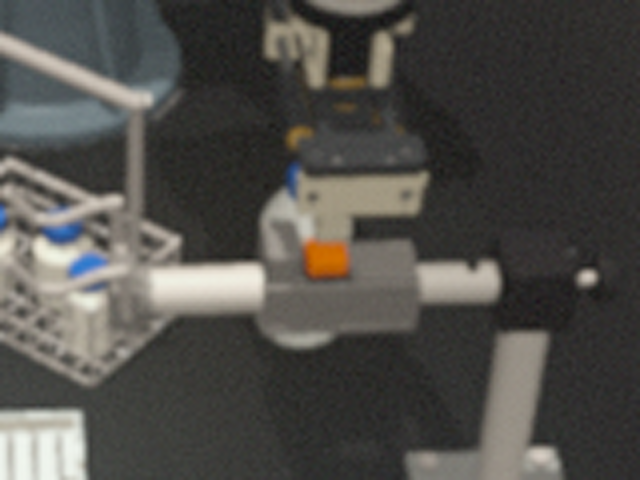

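The fingertips are centred over the orange button, at (325, 245) in the side crop and (330, 240) in the scene crop. Now I'll press it.

```bash
python3 -m creep '[[0.06,0,0,0,0],[0.1,0,0,0,0],[0.14,0,0,0,0],[0.14,0,0,0,0]]' 
python3 -c "
from h import *
to(.587,.148,.249,-2.1)"
```

```text
clock: 5.7
tcp_pos: [0.5876, 0.1491, 0.2496]
ee_rot: [[0.001, 0.999, -0.035], [-0.0, -0.035, -0.999], [-1.0, 0.001, 0.0]]
force: [0.8, -2.4, 3.1]
finger_gap: 0.0
clock 5.7 tcp [0.5876 0.1491 0.2496] yaw_y -1.99 F [ 0.7544 -2.4394  3.0648] gap 7.969437904217856e-06
shift shares [ 0.0062 -0.0052  0.0113] turn share 0.0012840273636801928
```

```bash
python3 -m creep '[[0.02,0,0,0,0],[0.02,0,0,0,0]]' 
python3 -c "
from h import *
to(.587,.148,.249,-2.1)"
```

```text
clock: 5.9
tcp_pos: [0.5876, 0.1495, 0.2487]
ee_rot: [[0.001, 0.999, -0.034], [0.0, -0.034, -0.999], [-1.0, 0.001, -0.0]]
force: [-1.2, -2.2, 9.3]
finger_gap: 0.0004
clock 5.9 tcp [0.5876 0.1495 0.2487] yaw_y -1.98 F [-1.1605 -2.1695  9.3267] gap 0.0004452907772346531
shift shares [-0.003  -0.0055  0.015 ] turn share 0.0014388310147523476
```

The button is at its stop (9 N). Next I'll slide outward against the thumb stop.

```bash
python3 -m creep '[[0,0,0.05,0,0],[0,0,0.1,0,0],[0,0,0.14,0,0],[0,0,0.18,0,0],[0,0,0.22,0,0]]'
python3 - <<'E'
from h import *
to(.587,.148,.249,-2.1)
p=read_camera('scene')
q=proj(p,(.587,.148,.25));u,v=map(int,q)
c=p['img'][v-60:v+60,u-80:u+80];cv2.imwrite('pics/s2.png',cv2.resize(c,None,fx=4,fy=4,interpolation=cv2.INTER_CUBIC))
p=read_camera('side')
for l in ['hook_seat','button_top']:
  print(l,[(np.round(d['xyz'],4).tolist(),round(d['p'],2)) for d in pinpoint(p,l)][:2])
E
```

```text
clock: 6.4
tcp_pos: [0.5869, 0.128, 0.2487]
ee_rot: [[0.002, 0.999, -0.034], [0.001, -0.034, -0.999], [-1.0, 0.002, -0.002]]
force: [-0.4, 1.5, 8.2]
finger_gap: 0.0002
clock 6.4 tcp [0.5869 0.128  0.2487] yaw_y -1.97 F [-0.3833  1.4871  8.2093] gap 0.00020505605874929206
shift shares [-0.0022 -0.0059 -0.1994] turn share 0.0015556288582847745
hook_seat [([0.5796, -0.0503, 0.2591], 0.95)]
button_top [([0.5899, 0.1291, 0.2424], 0.49)]
```

View pics/s2.png

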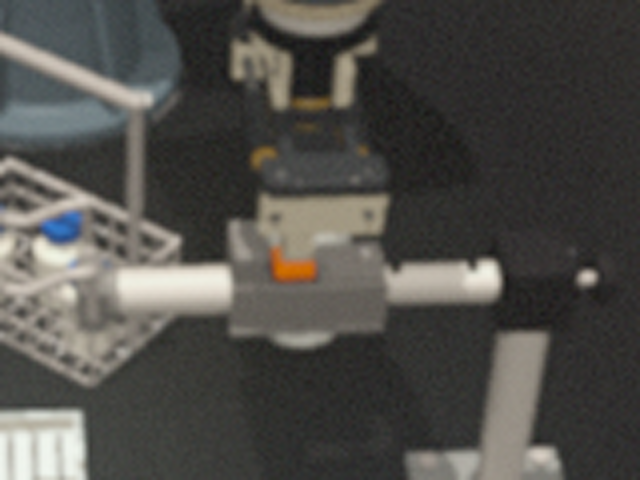

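The collar has moved about 18 mm, judging by its right edge in the scene crop (418 → 387). That is past 10 mm, so I'll let the button up while keeping the tip behind the thumb stop.

```bash
python3 -m creep '[[-0.05,0,0,0,0],[-0.1,0,0,0,0],[-0.1,0,0.04,0,0],[-0.1,0,0.08,0,0],[-0.1,0,0.12,0,0]]' 
python3 -m creep '[[0,0,0.03,0,0],[0,0,0.06,0,0],[0,0,0.09,0,0]]'
python3 - <<'E'
from h import *
to(.587,.0885,.259,-2)
p=read_camera('scene')
q=proj(p,(.587,.148,.25));u,v=map(int,q)
c=p['img'][v-60:v+60,u-80:u+80];cv2.imwrite('pics/s3.png',cv2.resize(c,None,fx=4,fy=4,interpolation=cv2.INTER_CUBIC))
E
```

```text
clock: 7.1
tcp_pos: [0.5859, 0.1156, 0.2574]
ee_rot: [[-0.0, 0.999, -0.035], [0.001, -0.035, -0.999], [-1.0, -0.001, -0.001]]
force: [0.5, 5.3, 0.4]
finger_gap: 0.0003
clock: 7.4
tcp_pos: [0.5856, 0.1065, 0.2574]
ee_rot: [[-0.001, 0.999, -0.034], [0.0, -0.034, -0.999], [-1.0, -0.001, -0.0]]
force: [-0.2, 4.9, -1.2]
finger_gap: 0.0004
clock 7.4 tcp [0.5856 0.1065 0.2574] yaw_y -1.97 F [-0.1851  4.9125 -1.2339] gap 0.0004119244326959195
shift shares [-0.0162  0.0197  0.179 ] turn share 0.0003068414327551528
```

View pics/s3.png

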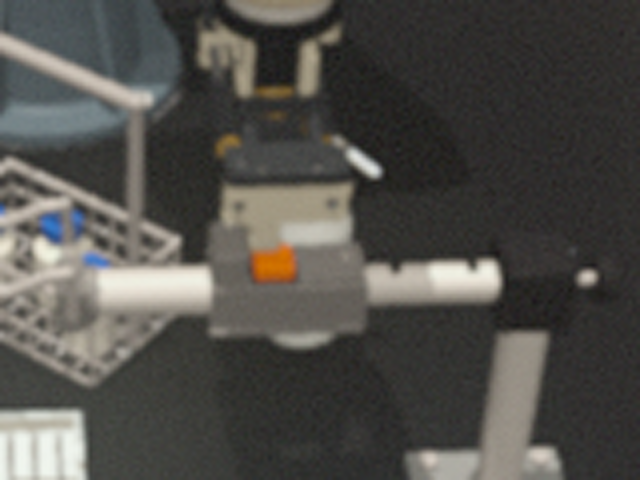

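The arm is now about 30 mm out and is being pushed by the thumb stop at 5 N. I'll keep going gently.

```bash
python3 -m creep '[[0,0,0.03,0,0],[0,0,0.06,0,0],[0,0,0.09,0,0],[0,0,0.11,0,0],[0,0,0.13,0,0]]' 
python3 -m creep '[[0,0,0.015,0,0],[0,0,0.03,0,0],[0,0,0.03,0,0]]'
python3 - <<'E'
from h import *
to(.587,.0885,.259,-2)
p=read_camera('scene')
q=proj(p,(.587,.148,.25));u,v=map(int,q)
c=p['img'][v-60:v+60,u-80:u+80];cv2.imwrite('pics/s4.png',cv2.resize(c,None,fx=4,fy=4,interpolation=cv2.INTER_CUBIC))
E
```

```text
clock: 7.95
tcp_pos: [0.5853, 0.0929, 0.2576]
ee_rot: [[-0.0, 0.999, -0.035], [-0.001, -0.035, -0.999], [-1.0, -0.0, 0.001]]
force: [-0.6, 1.4, -1.2]
finger_gap: 0.0005
clock: 8.25
tcp_pos: [0.5853, 0.0901, 0.2578]
ee_rot: [[0.0, 0.999, -0.035], [-0.001, -0.035, -0.999], [-1.0, 0.0, 0.001]]
force: [-0.5, -0.3, 0.1]
finger_gap: 0.0001
clock 8.25 tcp [0.5853 0.0901 0.2578] yaw_y -1.99 F [-0.4791 -0.2778  0.0912] gap 0.0001055757684899601
shift shares [-0.0125  0.0174  0.0152] turn share 0.00017061203209892538
```

View pics/s4.png

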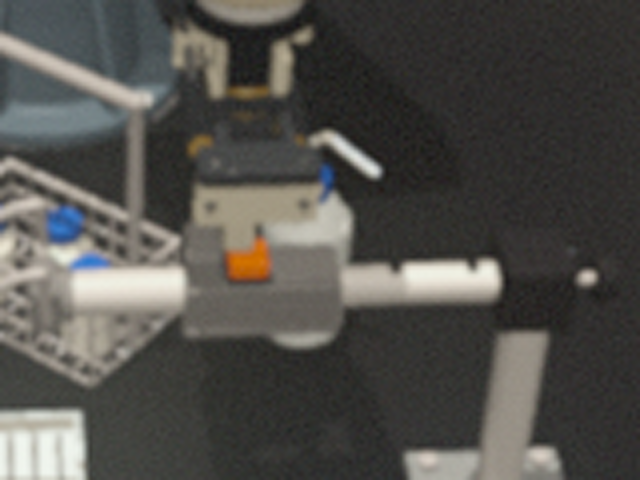

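```bash
python3 -m creep '[[0,0,0.02,0,0],[0,0,0.03,0,0],[0,0,0.03,0,0]]' 
python3 -m creep '[[0,0,0.015,0,0],[0,0,0.02,0,0],[0,0,0.02,0,0]]'
python3 - <<'E'
from h import *
to(.587,.0885,.259,-2)
p=read_camera('scene')
q=proj(p,(.587,.148,.25));u,v=map(int,q)
c=p['img'][v-60:v+60,u-80:u+80];cv2.imwrite('pics/s5.png',cv2.resize(c,None,fx=4,fy=4,interpolation=cv2.INTER_CUBIC))
E
```

```text
clock: 8.6
tcp_pos: [0.5853, 0.0879, 0.2578]
ee_rot: [[0.001, 0.999, -0.034], [0.001, -0.034, -0.999], [-1.0, 0.001, -0.001]]
force: [0.5, 4.1, 0.3]
finger_gap: 0.0006
clock: 8.9
tcp_pos: [0.5853, 0.0874, 0.2579]
ee_rot: [[0.001, 0.999, -0.034], [0.004, -0.034, -0.999], [-1.0, 0.001, -0.004]]
force: [0.7, 14.0, 0.7]
finger_gap: 0.0006
clock 8.9 tcp [0.5853 0.0874 0.2579] yaw_y -1.95 F [ 0.7355 14.0146  0.6938] gap 0.0005951389776077019
shift shares [-0.0112  0.0166 -0.0113] turn share 0.0005898874484294346
```

View pics/s5.png

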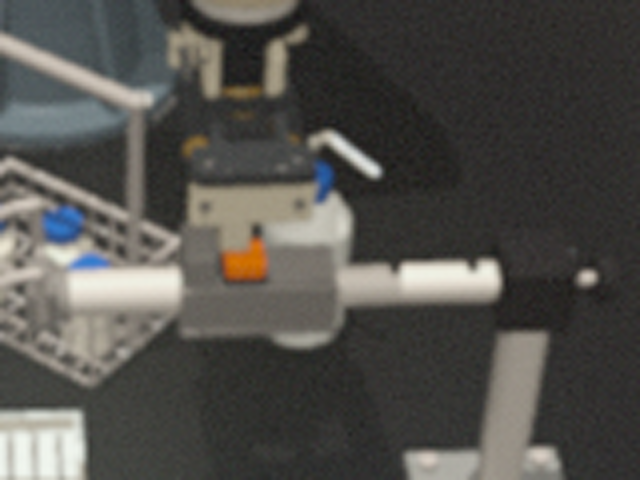

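The push is being resisted at 14 N with no more travel, so the pin has latched. I'll back off and lift, then look.

```bash
python3 -m creep '[[0,0,-0.04,0,0],[-0.1,0,-0.06,0,0],[-0.5,0,-0.06,0,0],[-0.8,0,-0.06,0,0],[-0.8,0,-0.06,0,0]]' 
python3 -m creep '[[0,-0.1,0.5,0,20],[0,-0.1,1,0,20],[0,-0.1,1,0,20]]' >/dev/null
python3 -m creep '[[0,-0.2,0.5,0,20],[0,-0.3,1,0,20],[0,-0.3,1,0,20]]'
python3 - <<'E'
from h import *
to(.4805,-.309,.34,-98.3)
for n in ['scene','side','wrist']:
  p=read_camera(n)
  if n!='wrist':
    q=proj(p,(.587,.098,.25));u,v=map(int,q)
    c=p['img'][v-60:v+60,u-80:u+80];cv2.imwrite(f'pics/{n}6.png',cv2.resize(c,None,fx=4,fy=4,interpolation=cv2.INTER_CUBIC))
  else: cv2.imwrite(f'pics/{n}6.png',p['img'])
  for l in ['hook_seat','button_top','tray']:
    print(n,l,[(np.round(d['xyz'],4).tolist(),round(d['p'],2)) for d in pinpoint(p,l)][:2])
E
```

```text
clock: 9.45
tcp_pos: [0.5866, 0.0913, 0.3428]
ee_rot: [[0.008, 0.999, -0.035], [-0.0, -0.035, -0.999], [-1.0, 0.008, -0.0]]
force: [1.0, 0.6, 0.2]
finger_gap: 0.0007
clock: 10.05
tcp_pos: [0.5372, -0.1107, 0.3376]
ee_rot: [[-0.001, 0.999, -0.038], [-0.001, -0.038, -0.999], [-1.0, -0.001, 0.001]]
force: [-0.2, 0.5, 0.3]
finger_gap: 0.02
clock 10.05 tcp [ 0.5372 -0.1107  0.3376] yaw_y -2.19 F [-0.2268  0.4747  0.2927] gap 0.01996101431774588
shift shares [-0.0215 -0.4906  2.0034] turn share 1.1183343184302958
scene hook_seat [([0.5815, -0.0773, 0.2594], 0.75)]
scene button_top [([0.5859, 0.0955, 0.2479], 0.68), ([0.371, 0.1765, 0.0658], 0.68)]
scene tray [([0.5798, -0.0784, -0.0022], 0.72)]
side hook_seat [([0.5812, -0.0795, 0.2603], 0.96)]
side button_top [([0.5889, 0.0992, 0.2483], 0.63)]
side tray [([0.5786, -0.0744, 0.0019], 0.82)]
wrist hook_seat []
wrist button_top []
wrist tray [([0.5789, -0.0766, 0.0001], 0.68)]
```

View pics/scene6.png

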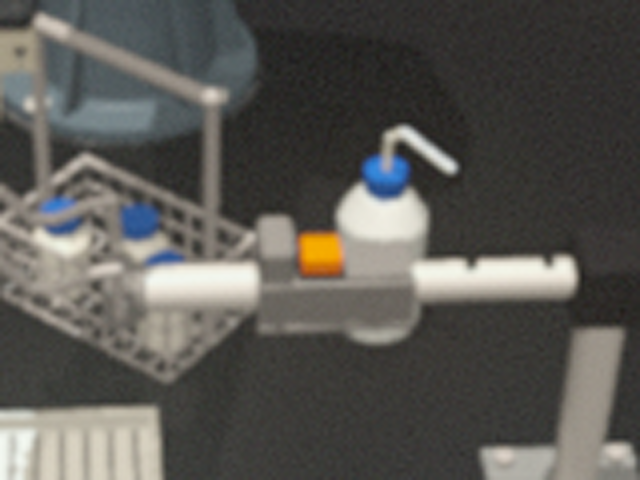

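View pics/wrist6.png

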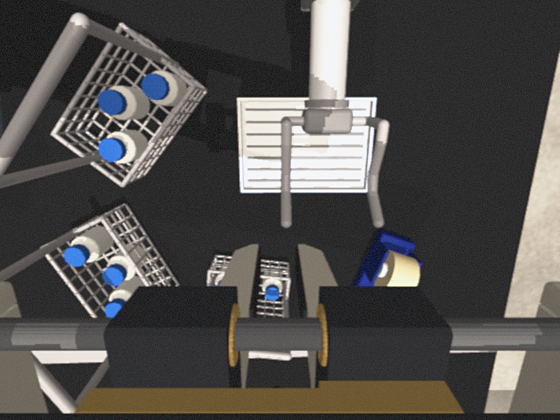

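The arm now stands at 0.050: the button is up at z 0.248, hook_seat is at about (0.580, −0.078), and the arm lies over the tray. Next is the basket.

```bash
python3 -m creep '[[0,-0.2,0.3,0.1,60],[0,-0.49,0.6,0.2,60],[0,-0.49,1,0.3,60],[0,-0.49,1,0.4,60],[0,-0.49,1,0.5,60]]' >/dev/null
python3 -m creep '[[0,0,0,0.1,60],[0,0,0,0.2,60],[0,0,0,0.3,60],[0,0,0,0.4,60],[0,0,0,0.5,60]]' >/dev/null
python3 -m creep '[[0,0,0,0.1,60],[0,0,0,0.118,60],[0,0,0,0.118,60]]'
python3 - <<'E'
from h import *
to(.43,-.309,.30,-98.3)
for n in ['side','wrist']:
  p=read_camera(n)
  cv2.imwrite(f'pics/{n}7.png',p['img'])
  for l in ['basket_grip','hook_seat']:
    print(n,l,[(np.round(d['xyz'],4).tolist(),round(d['p'],2)) for d in pinpoint(p,l)][:3])
E
```

```text
clock: 11.95
tcp_pos: [0.486, -0.2052, 0.3376]
ee_rot: [[-0.0, -0.137, -0.991], [0.0, -0.991, 0.137], [-1.0, -0.0, 0.0]]
force: [-0.3, -0.3, -0.8]
finger_gap: 0.06
clock 11.95 tcp [ 0.486  -0.2052  0.3376] yaw_y -97.9 F [-0.3146 -0.303  -0.7515] gap 0.06004247428432385
shift shares [0.3762 1.1051 0.4123] turn share 0.004698146519224927
side basket_grip [([0.2719, -0.2591, 0.231], 0.94), ([0.4807, -0.3047, 0.1769], 0.88), ([0.3421, -0.0175, 0.2303], 0.75)]
side hook_seat [([0.5811, -0.0782, 0.2591], 0.66), ([0.7078, -0.2974, 0.0347], 0.37)]
wrist basket_grip [([0.2723, -0.2541, 0.2301], 0.98), ([0.4795, -0.3047, 0.1762], 0.78)]
wrist hook_seat [([0.5781, -0.0781, 0.2571], 0.96)]
```

View pics/wrist7.png

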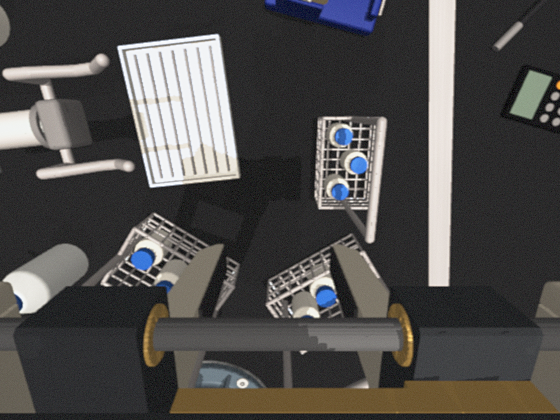

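The bar shows from (381, 120) to (371, 240). The prong tips are at (100, 63) and (128, 166), and the seats further left.

Run:
```python
from h import *
p=read_camera('wrist')
a=ray(p,381,121,.175);b=ray(p,371,239,.175);print(a,b,(a+b)/2,np.linalg.norm(a-b),np.degrees(np.arctan2(*(a-b)[[1,0]])))
a=ray(p,99,63,.271);b=ray(p,128,166,.271);m=(a+b)/2;print('tips',a,b,m,np.linalg.norm(a-b),np.degrees(np.arctan2(*(a-b)[[1,0]])),'seat',m+0.028*np.array([.035,.999,0]))
m=(ray(p,381,121,.175)+ray(p,371,239,.175))/2
to(m[0],m[1],.24,-98.3)
```

```text
[ 0.5434 -0.3174  0.175 ] [ 0.4188 -0.3009  0.175 ] [ 0.4811 -0.3092  0.175 ] 0.12562912802706183 -7.529993315232393
tips [ 0.6131 -0.106   0.271 ] [ 0.5445 -0.1058  0.271 ] [ 0.5788 -0.1059  0.271 ] 0.06860232736146313 -0.09038270192723902 seat [ 0.5798 -0.0779  0.271 ]
clock 12.3 tcp [ 0.486  -0.2053  0.3376] yaw_y -98.01 F [ 1.1477  0.1352 -0.1278] gap 0.060008332112785785
shift shares [ 0.9763  1.036  -0.0962] turn share 0.0034023825598853367
```

```bash
python3 -m creep '[[0.2,0.4,-0.05,0,60],[0.5,0.8,-0.09,0,60],[0.8,1,-0.09,0,60],[0.97,1,-0.09,0,60],[0.97,1,-0.09,0,60]]'
python3 - <<'E'
from h import *
p=read_camera('side')
cv2.imwrite('pics/side8.png',cv2.resize(p['img'][60:240,180:420],None,fx=3,fy=3))
p=read_camera('scene')
cv2.imwrite('pics/scene8.png',cv2.resize(p['img'][100:300,60:300],None,fx=3,fy=3))
to(.4805,-.308,.175,-98)
E
```

```text
clock: 12.8
tcp_pos: [0.4798, -0.3054, 0.2382]
ee_rot: [[-0.004, -0.141, -0.99], [0.003, -0.99, 0.141], [-1.0, -0.002, 0.004]]
force: [-0.1, 0.3, 1.0]
finger_gap: 0.0601
clock 12.9 tcp [ 0.4811 -0.3055  0.2413] yaw_y -98.03 F [1.5111 0.3412 0.2203] gap 0.059871902414084195
shift shares [0.663  0.0258 0.0028] turn share -0.00038678574193214523
```

View pics/side8.png

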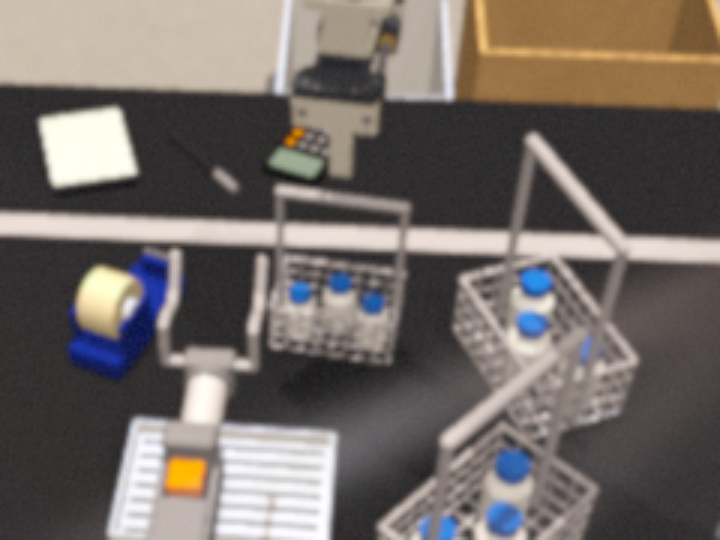

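View pics/scene8.png

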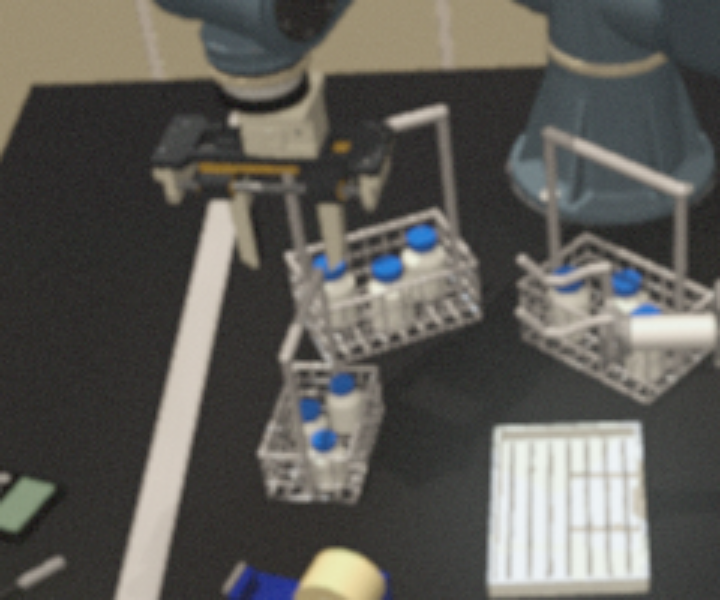

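The open fingers straddle the small basket's bar in both views, with the bar at (340, 200) in the side crop. I'll descend and grip.

```bash
python3 -m creep '[[0.2,0.026,0,0,60],[0.4,0.026,0,0,60],[0.6,0.026,0,0,60],[0.66,0.026,0,0,60],[0.66,0.026,0,0,60]]' 
python3 -m creep '[[0,0,0,0,2],[0,0,0,0,2],[0,0,0,0,2],[0,0,0,0,2],[0,0,0,0,2]]' 25
python3 -m creep '[[0,0,0,0,2],[0,0,0,0,2],[0,0,0,0,2],[0,0,0,0,2]]' 30
python3 - <<'E'
from h import *
p=read_camera('wrist')
cv2.imwrite('pics/w9.png',p['img'])
to(.4805,-.308,.175,-98)
E
```

```text
clock: 13.4
tcp_pos: [0.4809, -0.3079, 0.1753]
ee_rot: [[0.0, -0.14, -0.99], [-0.0, -0.99, 0.14], [-1.0, 0.0, -0.0]]
force: [0.6, -0.4, 0.3]
finger_gap: 0.06
clock: 13.9
tcp_pos: [0.4806, -0.3082, 0.1749]
ee_rot: [[0.0, -0.14, -0.99], [-0.0, -0.99, 0.14], [-1.0, 0.0, -0.0]]
force: [-0.4, 0.4, -0.3]
finger_gap: 0.0247
clock: 14.3
tcp_pos: [0.4805, -0.308, 0.1746]
ee_rot: [[-0.0, -0.14, -0.99], [0.0, -0.99, 0.14], [-1.0, -0.0, 0.0]]
force: [-1.0, 0.6, 1.4]
finger_gap: 0.009
clock 14.35 tcp [ 0.4805 -0.308   0.1747] yaw_y -98.07 F [0.1387 1.3319 1.5012] gap 0.00879311416015936
shift shares [-0.0032 -0.0004  0.0004] turn share -0.0007791270031464876
```

View pics/w9.png

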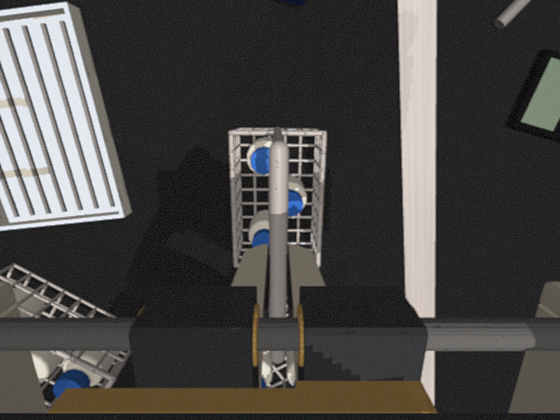

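The bar is gripped, in line between the fingers at column 278 with a 9 mm gap. I'll lift it straight up, gently.

```bash
python3 -m creep '[[-0.08,0,0,0,2],[-0.2,0,0,0,2],[-0.35,0,0,0,2],[-0.5,0,0,0,2],[-0.62,0,0,0,2]]' 35
python3 -m creep '[[-0.15,0,0,-0.02,2],[-0.3,0,0,-0.04,2],[-0.43,0,0,-0.06,2],[-0.5,0,0,-0.07,2],[-0.5,0,0,-0.07,2]]'
python3 - <<'E'
from h import *
p=read_camera('scene')
cv2.imwrite('pics/scene10.png',p['img'])
p=read_camera('side')
cv2.imwrite('pics/side10.png',p['img'])
to(.5775,-.145,.29,-92)
E
```

```text
clock: 14.85
tcp_pos: [0.4807, -0.3083, 0.2383]
ee_rot: [[0.001, -0.14, -0.99], [-0.001, -0.99, 0.14], [-1.0, 0.001, -0.001]]
force: [0.7, 0.2, -3.8]
finger_gap: 0.0089
clock: 15.35
tcp_pos: [0.4807, -0.3083, 0.2876]
ee_rot: [[0.001, -0.035, -0.999], [-0.001, -0.999, 0.035], [-1.0, 0.001, -0.001]]
force: [0.7, 0.8, -3.9]
finger_gap: 0.0089
clock 15.45 tcp [ 0.4803 -0.308   0.2861] yaw_y -92.07 F [-0.1867 -0.2374 -3.5235] gap 0.008695292072554628
shift shares [-0.0387 -1.6639 -0.9121] turn share -0.0008626898575465792
```

View pics/scene10.png

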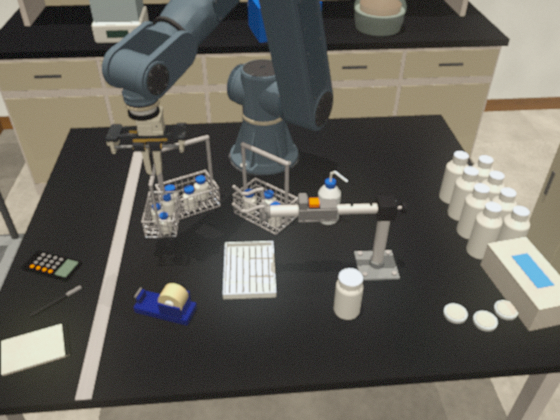

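View pics/side10.png

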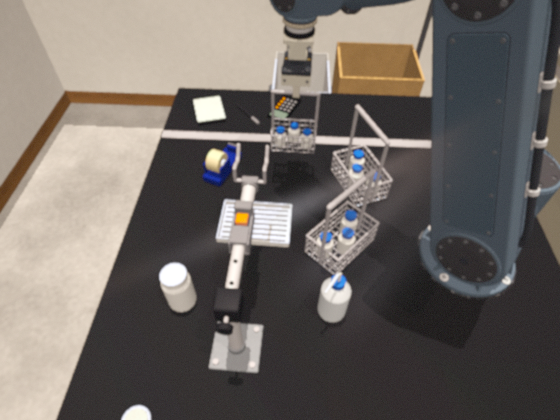

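The basket hangs upright in the grip, at (160, 215) in the scene picture. I'll carry it to just in front of the prong tips.

```bash
python3 -m creep '[[-0.05,-0.04,-0.03,0,2],[-0.08,-0.14,-0.08,0,2],[-0.08,-0.27,-0.15,0,2],[-0.08,-0.4,-0.22,0,2],[-0.08,-0.53,-0.29,0,2]]' >/dev/null
python3 -m creep '[[0,-0.13,-0.07,0,2],[0,-0.26,-0.14,0,2],[0,-0.39,-0.21,0,2],[0,-0.52,-0.28,0,2],[0,-0.65,-0.36,0,2]]' >/dev/null
python3 -m creep '[[0,-0.1,-0.06,0,2],[0,-0.18,-0.12,0,2],[0,-0.26,-0.17,0,2],[0,-0.31,-0.21,0,2],[0,-0.34,-0.23,0,2]]'
python3 - <<'E'
from h import *
to(.5775,-.145,.29,-92)
p=read_camera('side');cv2.imwrite('pics/side11.png',cv2.resize(p['img'][60:260,160:400],None,fx=3,fy=3))
print([(np.round(d['xyz'],4).tolist(),round(d['p'],2)) for d in pinpoint(p,'hook_seat')][:2],[(np.round(d['xyz'],4).tolist(),round(d['p'],2)) for d in pinpoint(p,'basket_grip')][:4])
p=read_camera('scene');cv2.imwrite('pics/scene11.png',cv2.resize(p['img'][120:320,150:390],None,fx=3,fy=3))
p=read_camera('wrist');cv2.imwrite('pics/w11.png',p['img'])
print([(np.round(d['xyz'],4).tolist(),round(d['p'],2)) for d in pinpoint(p,'hook_seat')][:2])
E
```

```text
clock: 16.95
tcp_pos: [0.5742, -0.159, 0.2946]
ee_rot: [[-0.0, -0.035, -0.999], [-0.0, -0.999, 0.035], [-1.0, 0.0, 0.0]]
force: [0.8, 0.7, -4.1]
finger_gap: 0.0085
clock 16.95 tcp [ 0.5742 -0.159   0.2946] yaw_y -92.03 F [ 0.7619  0.748  -4.1242] gap 0.00851785865769645
shift shares [ 0.0457 -0.1411 -0.0275] turn share -0.00037910100292980355
[([0.581, -0.0776, 0.2627], 0.98)] [([0.577, -0.1514, 0.2941], 0.85), ([0.3411, -0.0156, 0.2295], 0.84), ([0.2689, -0.2591, 0.2282], 0.63)]
[]
```

View pics/side11.png

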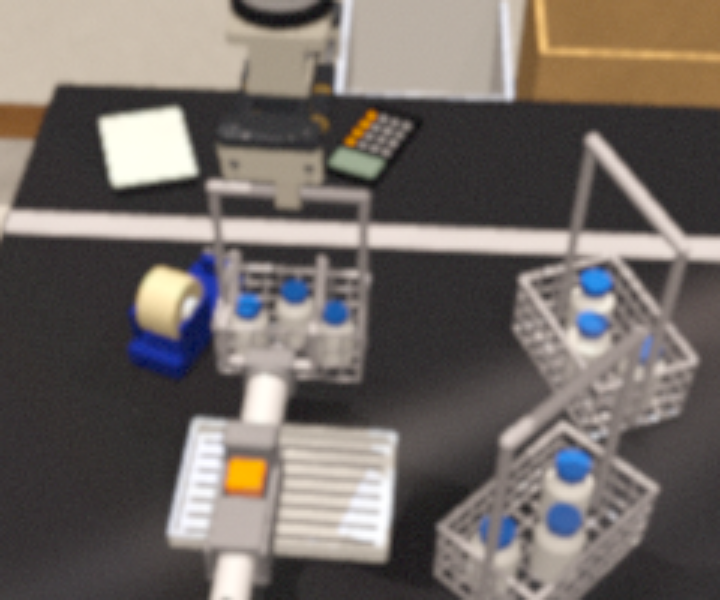

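View pics/scene11.png

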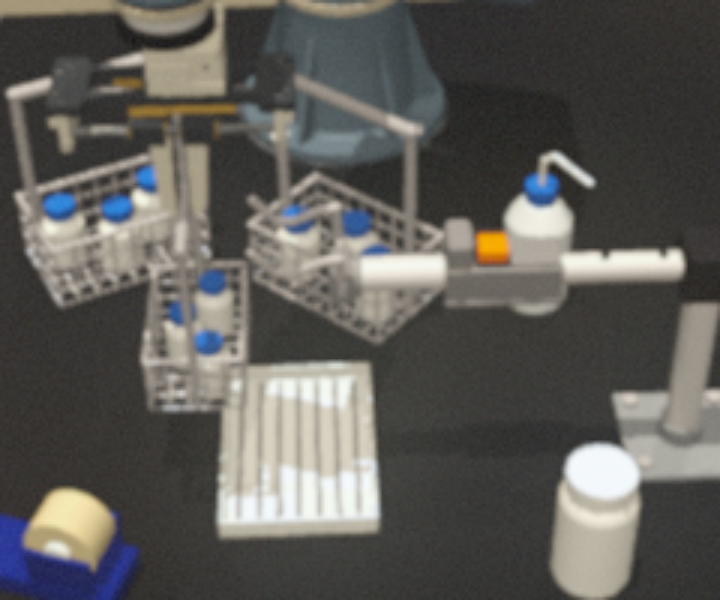

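View pics/w11.png

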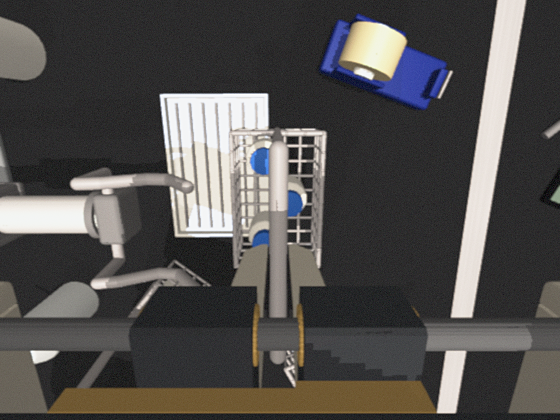

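The bar (column 278) is square to the prongs, whose tips are at (187, 186) and (182, 268). I'll compute the seat once more from this view.

Run:
```python
from h import *
p=read_camera('wrist')
a=ray(p,187,186,.271);b=ray(p,184,269,.271);m=(a+b)/2;print('tips',a,b,'seat',m+0.028*np.array([.035,.999,0]))
print('bar far end',ray(p,278,140,.295))
to(.580,-.078,.29,-92)
to(.5785,-.114,.288,-92)
```

```text
tips [ 0.6148 -0.1085  0.271 ] [ 0.5603 -0.0998  0.271 ] seat [ 0.5886 -0.0762  0.271 ]
bar far end [ 0.6417 -0.1634  0.295 ]
clock 17.3 tcp [ 0.5737 -0.1597  0.2947] yaw_y -92.07 F [-0.3242 -0.3408 -4.1378] gap 0.008440146284590822
shift shares [ 0.0466 -0.8183 -0.0333] turn share -0.0008148343688551008
clock 17.3 tcp [ 0.5737 -0.1597  0.2947] yaw_y -92.07 F [-0.3242 -0.3408 -4.1378] gap 0.008440146284590822
shift shares [ 0.0666 -0.458  -0.0314] turn share -0.0008148343688551008
```

```bash
python3 -m creep '[[0,-0.05,0,0,2],[0.02,-0.15,-0.01,0,2],[0.02,-0.26,-0.02,0,2],[0.02,-0.36,-0.02,0,2],[0.02,-0.43,-0.02,0,2]]'
python3 -m creep '[[0,-0.1,0,0,2],[0,-0.2,0,0,2],[0,-0.3,0,0,2],[0,-0.36,0,0,2],[0,-0.39,0,0,2]]'
python3 - <<'E'
from h import *
to(.579,-.078,.257,-92)
p=read_camera('side');cv2.imwrite('pics/side12.png',cv2.resize(p['img'][60:260,160:400],None,fx=3,fy=3))
p=read_camera('scene');cv2.imwrite('pics/scene12.png',cv2.resize(p['img'][120:320,150:390],None,fx=3,fy=3))
p=read_camera('wrist');cv2.imwrite('pics/w12.png',p['img'])
E
```

```text
clock: 17.8
tcp_pos: [0.5775, -0.1151, 0.2927]
ee_rot: [[0.0, -0.035, -0.999], [0.0, -0.999, 0.035], [-1.0, -0.0, -0.0]]
force: [-0.4, -0.6, -4.1]
finger_gap: 0.0086
clock: 18.3
tcp_pos: [0.5788, -0.0768, 0.2927]
ee_rot: [[-0.0, -0.035, -0.999], [0.0, -0.999, 0.035], [-1.0, -0.0, 0.0]]
force: [0.8, -0.4, -3.2]
finger_gap: 0.0089
clock 18.3 tcp [ 0.5788 -0.0768  0.2927] yaw_y -92.01 F [ 0.8462 -0.4294 -3.2104] gap 0.008860561838419672
shift shares [ 0.3566  0.0123 -0.0021] turn share -0.00015475093081504976
```

View pics/side12.png

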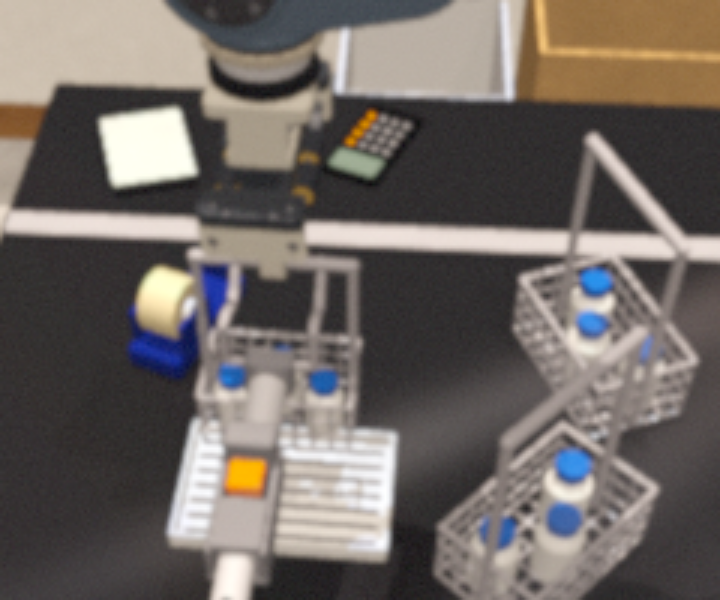

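View pics/scene12.png

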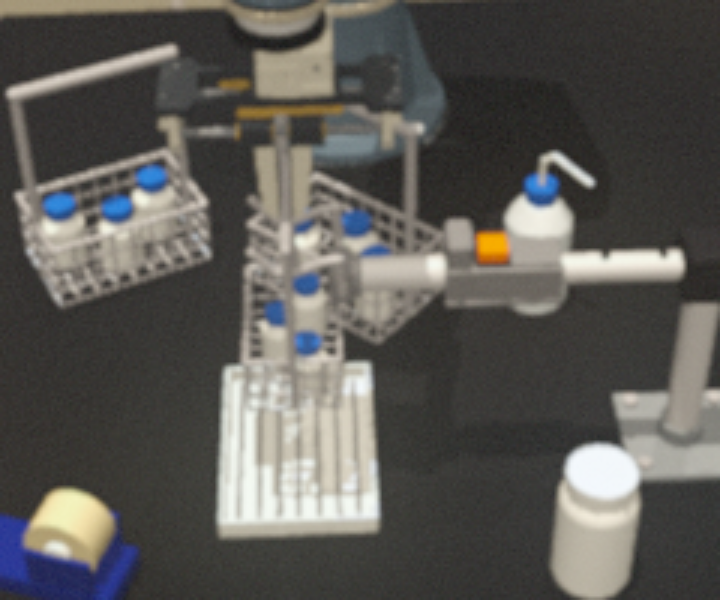

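View pics/w12.png

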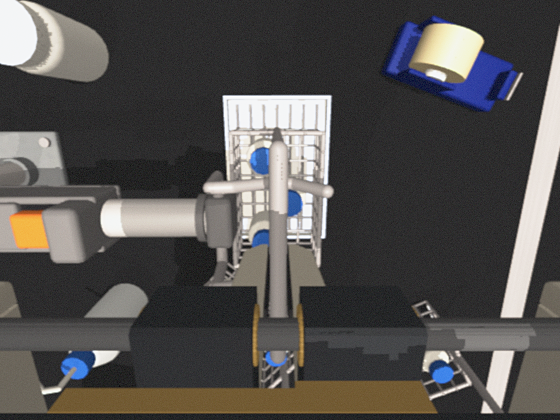

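The bar (column 278) lies across both prongs, about 28 mm inside the tips (330) and clear of the end block (230). The basket is below the arm. I'll lower it and watch the force.

```bash
python3 -m creep '[[0.06,0.01,0,0,2],[0.12,0.01,0,0,2],[0.18,0.01,0,0,2],[0.24,0.01,0,0,2],[0.28,0.01,0,0,2]]'
python3 -m creep '[[0.03,0,0,0,2],[0.05,0,0,0,2],[0.07,0,0,0,2],[0.07,0,0,0,2]]'
python3 -c "
from h import *
to(.579,-.078,.257,-92)"
```

```text
clock: 18.95
tcp_pos: [0.5786, -0.0785, 0.2638]
ee_rot: [[-0.001, -0.036, -0.999], [0.0, -0.999, 0.036], [-1.0, -0.0, 0.001]]
force: [-0.4, -0.4, -3.0]
finger_gap: 0.0086
clock: 19.35
tcp_pos: [0.5787, -0.0785, 0.2575]
ee_rot: [[-0.0, -0.036, -0.999], [0.0, -0.999, 0.036], [-1.0, -0.0, 0.0]]
force: [-0.1, 0.5, -3.1]
finger_gap: 0.0092
clock 19.35 tcp [ 0.5787 -0.0785  0.2575] yaw_y -92.05 F [-0.0865  0.5138 -3.1277] gap 0.009238437060315048
shift shares [ 0.005  -0.0046 -0.0023] turn share -0.0005399412842543354
```

Still carrying the weight, so I'll lower in 1.5 mm steps until it transfers.

```bash
python3 -m creep '[[0.015,0,0,0,2],[0.015,0,0,0,2]]'
python3 -m creep '[[0.015,0,0,0,2],[0.015,0,0,0,2]]'
python3 - <<'E'
from h import *
to(.579,-.078,.257,-92)
p=read_camera('side');cv2.imwrite('pics/side13.png',cv2.resize(p['img'][100:240,200:340],None,fx=4,fy=4))
p=read_camera('scene');cv2.imwrite('pics/scene13.png',cv2.resize(p['img'][150:290,190:330],None,fx=4,fy=4))
E
```

```text
clock: 19.55
tcp_pos: [0.5789, -0.0785, 0.2561]
ee_rot: [[0.0, -0.036, -0.999], [-0.0, -0.999, 0.036], [-1.0, 0.0, -0.0]]
force: [-0.5, -0.4, -3.1]
finger_gap: 0.0088
clock: 19.75
tcp_pos: [0.579, -0.0785, 0.2556]
ee_rot: [[0.001, -0.036, -0.999], [-0.0, -0.999, 0.036], [-1.0, 0.0, -0.001]]
force: [-2.0, -0.5, 5.0]
finger_gap: 0.0089
clock 19.75 tcp [ 0.579  -0.0785  0.2556] yaw_y -92.04 F [-1.989  -0.5359  4.9988] gap 0.008939750196995519
shift shares [-0.0136 -0.0052  0.    ] turn share -0.000510346996368443
```

View pics/side13.png

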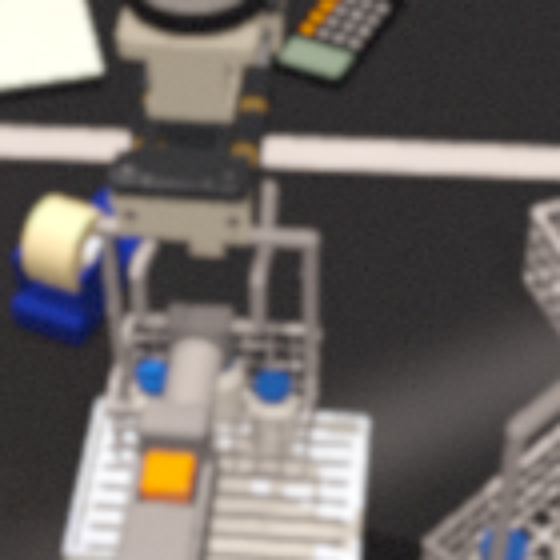

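View pics/scene13.png

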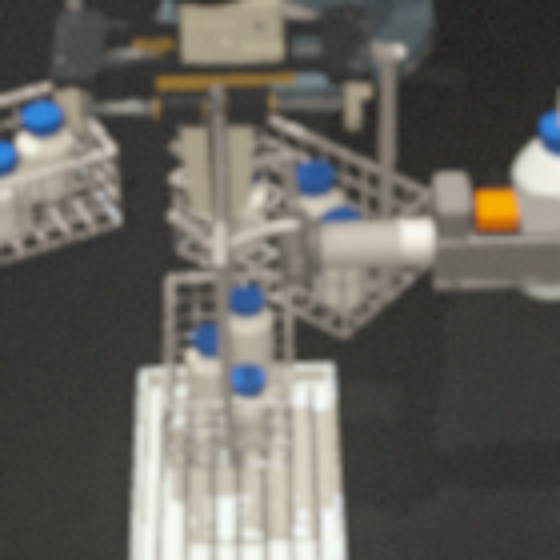

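The bar met both prongs at z 0.2556, where it was expected, with 5 N of contact. I'll ease up 0.5 mm and open a little.

```bash
python3 -m creep '[[-0.007,0,0,0,2],[-0.007,0,0,0,14],[-0.007,0,0,0,18],[-0.007,0,0,0,24],[-0.007,0,0,0,24]]'
python3 -c "
from h import *
p=read_camera('side');cv2.imwrite('pics/side14.png',cv2.resize(p['img'][100:240,200:340],None,fx=4,fy=4))
p=read_camera('wrist');cv2.imwrite('pics/w14.png',p['img'])
to(.579,-.078,.257,-92)"
```

```text
clock: 20.35
tcp_pos: [0.5788, -0.0785, 0.2553]
ee_rot: [[-0.0, -0.036, -0.999], [0.0, -0.999, 0.036], [-1.0, -0.0, 0.0]]
force: [0.1, 0.6, 0.6]
finger_gap: 0.0234
clock 20.45 tcp [ 0.5788 -0.0785  0.2553] yaw_y -92.05 F [-0.5423  0.3954 -0.5503] gap 0.02367168619412126
shift shares [-0.0173 -0.0049 -0.0019] turn share -0.0005425696479801168
```

View pics/w14.png

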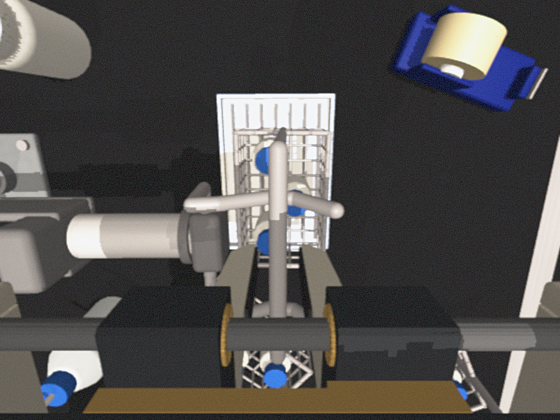

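The fingers are open to 24 mm and clear of the bar, which rests across the prong dip at about (278, 205). The force is zero. I'll withdraw straight up.

```bash
python3 -m creep '[[-0.05,0,0,0,24],[-0.15,0,0,0,24],[-0.35,0,0,0,24],[-0.6,0,0,0,24],[-0.8,0,0,0,24]]'
python3 -m creep '[[-0.3,0,0.2,0,24],[-0.5,0,0.5,0,24],[-0.5,0,0.9,0,24],[-0.5,0,0.9,0,24]]'
python3 -m creep '[[0,0,0.5,0,24],[0,0,0.9,0,24],[0,0,0.9,0,24],[0,0,0.9,0,24],[0,0,0.9,0,24]]'
python3 - <<'E'
from h import *
for n in ['side','scene','wrist']:
  p=read_camera(n)
  i=p['img']
  if n=='side': i=cv2.resize(i[100:300,180:420],None,fx=3,fy=3)
  if n=='scene': i=cv2.resize(i[120:320,150:390],None,fx=3,fy=3)
  cv2.imwrite(f'pics/{n}15.png',i)
  for l in ['hook_seat','basket_grip','button_top','wash_mid','sample_mid','tape_mid']:
    print(n,l,[(np.round(d['xyz'],4).tolist(),round(d['p'],2)) for d in pinpoint(p,l)][:3])
to(0,0,0)
E
```

```text
clock: 20.95
tcp_pos: [0.5789, -0.0785, 0.3377]
ee_rot: [[0.002, -0.036, -0.999], [-0.0, -0.999, 0.036], [-1.0, 0.0, -0.002]]
force: [0.8, -0.5, 0.7]
finger_gap: 0.0239
clock: 21.35
tcp_pos: [0.486, -0.075, 0.3873]
ee_rot: [[0.002, -0.036, -0.999], [-0.001, -0.999, 0.036], [-1.0, 0.001, -0.002]]
force: [0.5, -0.6, 0.0]
finger_gap: 0.024
clock: 21.85
tcp_pos: [0.3999, -0.0722, 0.3857]
ee_rot: [[0.001, -0.036, -0.999], [-0.0, -0.999, 0.036], [-1.0, 0.0, -0.001]]
force: [-0.2, -0.3, -1.4]
finger_gap: 0.024
side hook_seat [([0.5832, -0.0758, 0.2598], 0.77)]
side basket_grip [([0.2731, -0.2592, 0.2297], 0.85), ([0.5792, -0.0743, 0.2522], 0.67), ([0.343, -0.0202, 0.2295], 0.67)]
side button_top [([0.5887, 0.099, 0.2499], 0.54)]
side wash_mid [([0.3709, 0.1814, 0.0687], 0.89), ([0.7443, 0.1732, 0.0639], 0.51), ([0.5856, -0.0805, 0.2583], 0.35)]
side sample_mid [([0.7439, 0.1769, 0.0643], 0.73)]
side tape_mid [([0.7045, -0.2952, 0.0382], 0.69)]
scene hook_seat [([0.5826, -0.0742, 0.2561], 0.83)]
scene basket_grip [([0.5826, -0.075, 0.2526], 0.96), ([0.2691, -0.261, 0.2325], 0.95), ([0.3414, -0.0176, 0.2284], 0.8)]
scene button_top [([0.5905, 0.0965, 0.249], 0.6), ([0.3721, 0.1813, 0.0631], 0.6)]
scene wash_mid [([0.3694, 0.1819, 0.0634], 0.72)]
scene sample_mid [([0.7374, 0.1683, 0.0634], 0.78)]
scene tape_mid [([0.7085, -0.2974, 0.0386], 0.64), ([0.583, -0.0758, 0.2556], 0.61), ([0.7398, 0.1699, 0.0613], 0.45)]
wrist hook_seat []
wrist basket_grip [([0.272, -0.2565, 0.2317], 0.88), ([0.3402, -0.0163, 0.2313], 0.64)]
wrist button_top []
wrist wash_mid [([0.3727, 0.1767, 0.0662], 0.79)]
wrist sample_mid []
wrist tape_mid []
clock 22.9 tcp [ 0.3989 -0.072   0.3854] yaw_y -92.05 F [ 0.157  -0.6554 -0.682 ] gap 0.023979502706725105
shift shares [ 3.8534 -0.5774  4.0123] turn share None
```

View pics/side15.png

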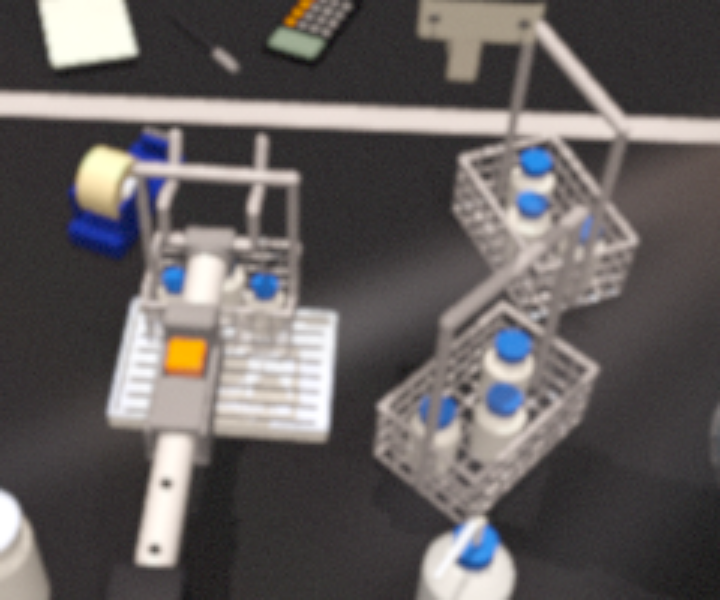

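View pics/scene15.png

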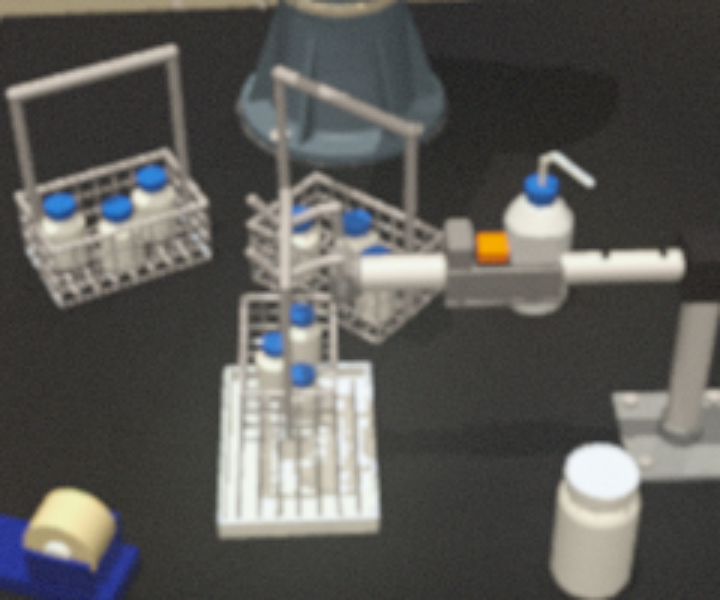

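View pics/wrist15.png

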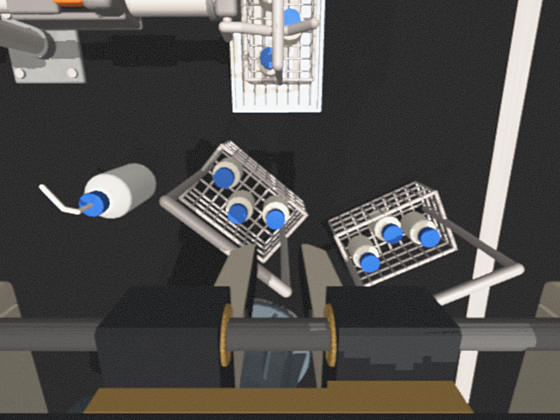

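The basket hangs level on both prongs over the tray: the bar runs (140, 170)–(298, 178) in the side crop, with both prong tips standing beyond it. The button is up, the bystanders have not moved, and the robot is clear. Handing in.

```bash
python3 -c "
from bench import *
finish_job();print(get_obs()['clock'])"
```

```text
the job is handed in; nothing more can be done
the job is handed in; nothing more can be done
```

The drain arm is out one hole, at 0.050, and the smallest basket hangs by its handle on both prongs over the tray. I handed the job in at about 23 s of the allowed 72 s; no verdict is reported.

**Arm:** I pressed the button to its stop and slid the collar about 18 mm. I then let the button up and pushed on by the thumb stop until it held against 14 N. The pictures afterwards put the button up, at z about 0.248, and the hook about 50 mm further out than before, over the tray.

**Basket:** I gripped it by the bar, carried it upright and set it down on the prongs, which took its weight at z 0.256. The last pictures show the bar across both prongs and level. The gripper is well clear, with no force on it beyond sensor noise.

**Bystanders:** the wash bottle, sample bottle and tape dispenser are where they stood, within the few-millimetre accuracy of the measurement.

**Checks that failed or disagreed:**
- One late estimate of the hook position from the wrist camera was about 9 mm off in x. A finger hid one prong tip, so I left that estimate out.
- An early colour-based fix of the button from the scene camera was about 10 mm off in x, and I did not use it either.
- The networks put the hung bar 3 to 8 mm below the hook seat, which is about their accuracy. The pictures and the contact force both show it seated.

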